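Open the tray holder's jaw and hold it for the tray to come out

ROBOT

A 6-joint arm with a two-finger parallel gripper is mounted at the origin on the work surface. World frame = base frame: x ahead of the robot, y to its left, z up, the work surface at z = 0. Lengths are in m, angles in rad, forces in N, time in s.
With the tool pointing down it reaches from about 0.35 to 0.925 m from the base axis. Payload 6.4 kg.
Tool frame: the origin (TCP) lies at the very end of the fingers, on their centre line; the grasp point (between the pads) lies 19 mm behind it; z points along the fingers, y is the line along which they close (so a half turn about z gives the same grasp; the last joint's range is limited). The gripper opens to 85 mm and grips with 20 to 120 N. Pads are 22 mm wide; open, the fingers measure 114 mm over their backs; the gripper's body (76 mm by 85 mm) begins 54 mm behind the grasp point. The pads swing forward as they close: fully open they stand 13 mm farther back than shut.
Start: joints at [-1.419, 0.245, 1.558, -0, 1.339, -0.174], TCP at [0.208, -0.616, 0.231] pointing down, gripper open.
Joint ranges: [-3.13, 3.13], [-1.02, 2.26], [0.13, 2.54], [-0.95, 4.09], [0.21, 2.88], [-2.74, 2.74]. Speed limits (rad/s): [2.57, 2.57, 3.14, 3.14, 3.14, 3.14].

INTERFACE

Orientations are given as a 3x3 rotation matrix whose columns are the frame's x, y, z axes.
In Python, from workcell import robot gives the robot as it stands.
- The arm moves only by the tool move_arm, never from a script. Its argument "moves" is a list that holds one entry, the list of rows, each a list of 7 numbers: the finger opening in cm, from 0 to 8.54, then the shift along the tool's x, y, z in cm, then the turn, a rotation vector about the tool's x, y, z in degrees. A call has exactly 5 rows; each row shifts and turns the commanded pose from where the row before left it, along the tool's axes as they then stand; what a row does not reach is not made up. A row lasts 1/12 s, in which the tool goes at most 41.7 mm and 7.16 degrees, less where a joint would pass 70% of its speed; a pose out of reach is approached as far as the arm can. A call with a gripper value outside its range is refused whole. The fingers move at their own pace and stop on an object; "grip_force" is the grip in N (left out, the last holds). Time passes only in rows, so rows that do not move let the fingers close, or fill a call up. It gives the time, the measured TCP pose, the force, the opening and the grip force at its end, in the units of the state.
- robot.sense(): the state, without advancing time (a new reading comes with each control period).
- robot.capture(name): name is "scene" or "top"; returns the picture (384x512x3 uint8, red, green, blue); there is no depth.
- robot.camera_info(name): a dict with "mtx" (3x3 intrinsics, pixels), "origin" and "attitude" of the camera in the world. Camera axes: x right, y up, looking along -z (the intrinsics and any distortion apply to the point x, -y, -z); pixel columns grow to the right and rows downward; lengths in m; the calibration is good to about 2 mm. A picture is of the moment at which its call begins. camera_info takes no time and is no camera call.
- robot.sign_off(): hands the job in; it is judged then, once.
Trained networks look in the newest picture that a camera, given by its name, has taken for a name from the list of things; names that differ only in an ending like _2 or _b are one class to them, and where a whole thing is asked for, a point or a joint stands for the part that bears it (a point fixed in the world has none). Each returns a list of dicts, best first, with "conf" (0 to 1); they miss things now and then, are a little off and sometimes report something else, mostly with a low value. They report only what shows in the picture. A call takes as long as a camera call. They do not tell look-alikes from the thing itself.
- robot.look_for(label, camera): "at" ([x, y, z] in m, in world coordinates, good to about 4 mm: the middle of the surface that is visible of it).
The state is a dict: "time_s": time; "joints": joint angles; "joint_velocities": joint speeds; "joint_torque": joint torques, N m; "position": TCP position; "tool_rot": TCP orientation; "force": force on the tool from outside, world axes, zero at the start; "ft_torque": the same for the moment, N m; "grip_width": finger opening in m; "grip_force": force on a finger pad.
Only numpy, scipy, OpenCV 4.12 (cv2) and the standard library are available. Lean on these libraries where they do the work, as an engineer would, in place of code of your own. Each camera call takes 0.05 s, during which the arm holds its last target. There are 200 camera calls.

TASK

The chased copper tray is finished and I want to lift it out of its holder. Slide the brass lock knob fully across to its open stop, then draw the jaw rod out by its black upright grip, against its spring, just until the red ring has come clear of the barrel's mouth, and keep hold of it there: your program finishes while still holding the jaw open. Do not let the jaw snap back, and leave the tray and everything else on the bench where they are.

Things in the scene. Friction and masses are not known exactly. Their poses are not given: they have to be found in the camera images.
- holder: Green tray holder fixed to the bench. Origin on the bench under the tray's axis; x: the way the rod is pulled out, y: the way the lock opens, z up. Along x: tray (radius 80) at 0, jaw 82 to 92, bare rod, aluminium spring barrel 156 to 230 (radius 17, axis 50 high) with the dark lock housing across it (x 156 to 192, y -35 to 35, top 76 high). Base plate 84 wide, 12 thick.
- lock_knob (a point): Middle of the brass lock knob (upright, diameter 20, from 85 to 114 mm above the bench; this point at 102 mm), on a small steel plate on top of the lock housing, at holder x = 172 mm. It moves with the slide: holder y = -11 mm when locked, +11 mm when fully open (it then covers the orange patch and bares the green one). The plate under it ends at 80 mm height.
- lock_slide (a joint): Lock slide travel in m: 0 locked, 0.022 at its open end stop; grows along the holder's +y. It starts within 0.004 of locked, stays where it is left and needs about 2 N. Until it is about 0.013 open its bolt blocks the rod.
- handle (a point): Middle of the black upright hand grip (diameter 22, from 68 to 114 mm above the bench; this point at 92 mm) on the steel knuckle at the outer end of the jaw rod, at holder x = 268 mm when the jaw is shut; it moves with the rod. The knuckle (22 wide) and the rod below it reach up to 62 mm height. 27 mm free between knuckle and barrel when shut.
- jaw_rod (a joint): Jaw rod extension in m along the holder's +x: 0 shut on the tray, 0.045 where the red ring has just come fully clear of the barrel's mouth, 0.060 end stop. An inner spring pulls it shut: about 5 N at 0, 10 N at 0.045; let go, it snaps back.
- red_ring (a point): Barrel-side edge of the red ring (6 mm wide, around the 14 mm steel rod), on the rod's axis 50 mm above the bench; inside the barrel at first, it lies at the barrel's mouth when the rod is out by 45 mm. The narrow black ring nearer the grip is the mark for smaller trays, not wanted here.
- barrel_mouth (a point): Centre of the barrel's outer mouth (dark steel cap), where the rod comes out; 50 mm above the bench, at holder x = 230 mm.
- tray_center (a point): Centre of the round chased copper tray (radius 80, 17 high, loose, rim top 53 mm above the bench) that lies in the holder under the lips of the jaw and the stops.
- graver_mid (a point): Graver lying on the bench near the barrel: black handle, brass ferrule, 114 long, 16 thick; this is its middle.
- punch_mid (a point): Steel chasing punch lying on the bench near the barrel, 115 long, 9 thick; its middle.
- hammer_mid (a point): Chasing hammer lying on the bench: red head, pale wooden handle, about 230 long, 32 high; a point on its handle 62 mm from its head.
- cup_mid (a point): Small copper cup, 68 across, 62 high; its middle.
- wax_jar_mid (a point): Amber wax jar with black cap, 56 across, 60 high; its middle.
- block_mid (a point): Steel bench block, 70 x 70 x 22; its middle.
- dish_mid (a point): Small brass dish, 116 across, 20 high; its middle.
There are look-alikes about, which are no part of the job. What is shaped like the part that bears tray_center but green is not meant.

How it is judged:
On the way, in this order (a step that is already met when the one before it is completed fails the run):
1. the lock knob is at its open stop (within 2 mm) while the jaw is still shut (value of joint lock_slide above 0.02 m and value of joint jaw_rod below 0.005 m), for 0.2 s.
2. the jaw rod is drawn out to the red ring (value of joint jaw_rod between 0.04 and 0.052 m), for 0.3 s.
At the end, for the whole second after the job is handed in: The lock knob is at its open stop (within 3 mm) and the fingers still hold the jaw rod, steady, with more than 3 N, drawn out to the red ring: 40 to 52 mm, where 45 is the ring just clear. The tray lies level in its place in the holder (within 8 mm) (all of step 2 and value of joint lock_slide above 0.019 m and velocity of joint jaw_rod between -0.02 and 0.02 m/s and contact force between the fingers and jaw_rod above 3 N and x of tray_center in the frame of holder between -0.008 and 0.008 m and y of tray_center in the frame of holder between -0.008 and 0.008 m and angle between tray_center's own z axis and vertical below 0.1 rad); the arm keeps its last pose, push and grip.
It fails at once if the jaw snaps back (faster than 0.3 m/s) (velocity of joint jaw_rod below -0.3 m/s).
It fails at once if the tray is shifted by more than 8 mm (distance of tray_center from where it was at the start of the episode above 0.008 m).
It fails at once if a thing on the bench is shifted by more than 25 mm (distance of any of graver_mid, punch_mid, hammer_mid, cup_mid, wax_jar_mid, block_mid, dish_mid from where it was at the start of the episode above 0.025 m).
It also fails if it takes over 43 s, if anything falls off the work surface, if the arm or the gripper's body presses on something with over 40 N, if the wrist force passes 120 N, or if a joint passes its speed limit or range.

## Working session

There is one attempt and no reset: what is moved stays moved. The work goes in short steps, Python scripts to look and compute and a tool call to move; the robot and the scene stay as the last step left them, time stands still between calls to the robot, and variables do not carry over. Pictures are saved under pics/ and viewed, at most 10 in all, crops included, and the job is handed in when it is done.

Besides the shell and the picture viewer there is one more tool, called after ">>>" as name([rows], argument=value, ...), one row to a line, values as JSON. move_arm: Moves the arm, as the interface text tells. Its arguments: {"type":"object","properties":{"moves":{"type":"array"},"grip_force":{"type":"number"}},"required":["moves"]}

```bash
mkdir -p pics; cat > h.py <<'E'
import numpy as np,cv2
from workcell import robot
def cam(n):
    c=robot.camera_info(n);return np.array(c["mtx"]),np.array(c["origin"]),np.array(c["attitude"]).reshape(3,3),c
def proj(n,p):
    K,o,R,c=cam(n);q=R.T@(np.array(p)-o);q=np.array([q[0],-q[1],-q[2]]);u=K@q;return u[:2]/u[2]
def ray(n,uv,z):
    K,o,R,c=cam(n);d=np.linalg.inv(K)@[uv[0],uv[1],1];d=R@np.array([d[0],-d[1],-d[2]]);return o+d*(z-o[2])/d[2]
def save(n,f,crop=None,s=1):
    i=robot.capture(n)
    if crop:x0,y0,x1,y1=crop;i=i[y0:y1,x0:x1]
    cv2.imwrite("pics/"+f,cv2.cvtColor(cv2.resize(i,None,fx=s,fy=s,interpolation=cv2.INTER_CUBIC),cv2.COLOR_RGB2BGR))
E
python3 - <<'E'
from h import *
a=robot.capture("scene");b=robot.capture("top")
cv2.imwrite("pics/a.png",cv2.cvtColor(cv2.resize(np.vstack([a,b]),None,fx=.78,fy=.78),cv2.COLOR_RGB2BGR))
cv2.imwrite("pics/b.png",cv2.cvtColor(cv2.resize(b,None,fx=1.5,fy=1.5),cv2.COLOR_RGB2BGR))
print(robot.camera_info("top"),robot.camera_info("scene")["origin"])
for l in ["lock_knob","handle","barrel_mouth","tray_center","red_ring","graver_mid","punch_mid","hammer_mid"]:
  for c in ["top","scene"]:
    print(l,c,[(np.round(d["at"],3).tolist(),round(d["conf"],2),np.round(proj(c,d["at"])).tolist()) for d in robot.look_for(l,c)][:4])
print(robot.sense()["tool_rot"])
E
```

```text
{'mtx': array([[459.52929632,   0.        , 254.52280923],
       [  0.        , 459.52929632, 198.80389366],
       [  0.        ,   0.        ,   1.        ]]), 'origin': array([0.24180476, 0.03115502, 1.556361  ]), 'attitude': array([[ 0.02689634,  0.98057353, -0.1942991 ],
       [-0.99961262,  0.02499155, -0.01224849],
       [-0.0071547 ,  0.19455327,  0.98086586]])} [1.3492269  0.51692136 1.17038733]
lock_knob top [([0.423, 0.446, 0.022], 0.43, [136.0, 232.0]), ([0.539, -0.042, 0.112], 0.37, [283.0, 196.0])]
lock_knob scene [([0.602, 0.494, 0.015], 0.57, [374.0, 280.0])]
handle top [([0.549, -0.004, 0.061], 0.56, [271.0, 196.0])]
handle scene [([0.549, -0.018, 0.063], 0.74, [232.0, 197.0]), ([0.56, -0.005, 0.014], 0.66, [235.0, 210.0])]
barrel_mouth top [([0.536, -0.022, 0.013], 0.8, [276.0, 203.0])]
barrel_mouth scene [([0.568, -0.008, 0.018], 0.77, [233.0, 211.0])]
tray_center top [([0.365, 0.618, 0.006], 0.75, [85.0, 248.0]), ([0.333, 0.242, 0.004], 0.72, [196.0, 261.0]), ([0.373, -0.239, 0.007], 0.66, [339.0, 252.0]), ([0.565, 0.128, 0.044], 0.56, [232.0, 191.0])]
tray_cen
[... 209 characters left out ...]
p [([0.543, -0.001, 0.062], 0.7, [270.0, 198.0])]
red_ring scene [([0.552, -0.019, 0.064], 0.76, [231.0, 198.0])]
graver_mid top [([0.448, -0.04, 0.012], 0.53, [281.0, 228.0])]
graver_mid scene [([0.451, -0.038, 0.014], 0.68, [242.0, 186.0])]
punch_mid top [([0.672, -0.077, 0.009], 0.58, [292.0, 165.0])]
punch_mid scene [([0.671, -0.073, 0.01], 0.58, [200.0, 227.0])]
hammer_mid top [([0.486, -0.364, 0.027], 0.68, [378.0, 219.0])]
hammer_mid scene [([0.508, -0.36, 0.023], 0.77, [158.0, 165.0]), ([0.399, -0.496, 0.041], 0.62, [146.0, 132.0])]
[[ 9.47402768e-01  3.20043739e-01 -3.52022433e-06]
 [ 3.20043739e-01 -9.47402768e-01  2.08782557e-06]
 [-2.66687478e-06 -3.10463749e-06 -1.00000000e+00]]
```

View pics/a.png

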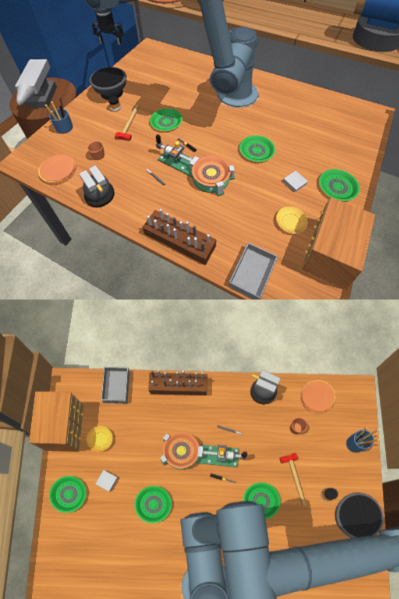

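The scene shows one holder, with its copper tray at about (232,192) in the top view and (270,217) in the scene view. The barrel and grip extend towards top px (310,200). Next I'll take close crops.

```bash
python3 - <<'E'
from h import *
a=robot.capture("scene")[165:245,190:310];b=robot.capture("top")[155:235,205:325]
f=lambda i:cv2.resize(i,None,fx=6,fy=6,interpolation=cv2.INTER_CUBIC)[:, :720]
v=np.vstack([f(a),f(b)]);v=cv2.resize(v,None,fx=.62,fy=.62)
cv2.imwrite("pics/c.png",cv2.cvtColor(v,cv2.COLOR_RGB2BGR));print(v.shape)
E
```

```text
(595, 446, 3)
```

View pics/c.png

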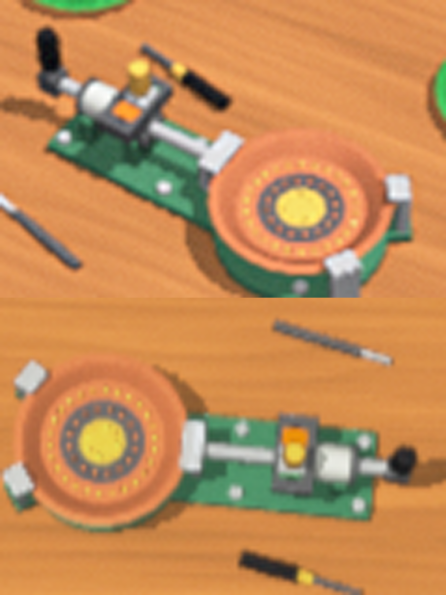

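```bash
python3 - <<'E'
from h import *
from scipy.optimize import least_squares
s=lambda x,y:(x/3.72+190,y/3.72+165)
t=lambda x,y:(x/3.72+205,(y-297.6)/3.72+155)
F=[("scene",(0,0,.043),s(300,208)),("top",(0,0,.043),t(101,442)),
("scene",(.172,None,.114),s(139,64)),("top",(.172,None,.114),t(295,453)),
("scene",(.268,0,.114),s(46,34)),("top",(.268,0,.114),t(404,456)),
("scene",(.268,0,.07),s(50,70))]
def w(p,q): 
  x,y=q[0],(p[3]-.011 if q[1] is None else q[1]);c,S=np.cos(p[2]),np.sin(p[2])
  return [p[0]+c*x-S*y,p[1]+S*x+c*y,q[2]]
f=lambda p:np.concatenate([proj(c,w(p,q))-u for c,q,u in F])
r=least_squares(f,[.56,.12,-1.6,.002],x_scale=[.1,.1,.3,.01])
p=r.x;print(p.round(4),np.degrees(p[2]),r.fun.reshape(-1,2).round(1).tolist())
print("knob",np.round(w(p,(.172,None,.102)),4),"handle",np.round(w(p,(.268,0,.092)),4))
print("x",np.cos(p[2]),np.sin(p[2]))
E
```

```text
[ 5.6020e-01  1.2960e-01 -1.6445e+00  3.0000e-04] -94.22343452637057 [[-0.3, -1.6], [-1.1, -1.0], [-0.3, -0.3], [-1.5, -0.1], [-0.8, -1.2], [-0.6, -1.3], [-0.5, -2.0]]
knob [ 0.5369 -0.0411  0.102 ] handle [ 0.5404 -0.1376  0.092 ]
x -0.0736461022293881 -0.9972844386765586
```

Candidates for each part:
- **Brass knob:** the knob on the holder at top (284,197), the cabinet drawer knobs near top (95,150), and the yellow object at scene (374,280). I choose (284,197), because it stands on the dark housing beside the orange patch.
- **Grip:** the black upright at top (313,197) and the graver's black handle at (281,228). I choose (313,197), at the rod's outer end.
- **Tray:** only the copper one at top (232,194) sits in the holder. The green ones are decoys.

The close crop confirms all three, so I start moving.

>>> move_arm([
  [[8.5,1.5,-1.3,-2,0,0,0],[8.5,2.5,-2.2,-1,0,0,0],[8.5,2.5,-2.2,0,0,0,0],[8.5,2.5,-2.2,0,0,0,0],[8.5,2.5,-2.2,0,0,0,0]],
])

```text
time_s: 1.42
position: [0.2852, -0.4822, 0.2617]
tool_rot: [[0.948, 0.319, 0.0], [0.319, -0.948, -0.001], [0.0, 0.001, -1.0]]
force: [0.8, -0.2, 0.6]
grip_width: 0.0851
grip_force: 0.0
```

>>> move_arm([
  [[8.5,2.5,-2.2,0,0,0,0],[8.5,2.5,-2.2,0,0,0,0],[8.5,2.5,-2.2,0,0,0,0],[8.5,2.5,-2.2,0,0,0,0],[8.5,2.5,-2.2,0,0,0,0]],
])

```text
time_s: 1.83
position: [0.3684, -0.3377, 0.2615]
tool_rot: [[0.947, 0.32, 0.0], [0.32, -0.947, -0.0], [0.0, 0.001, -1.0]]
force: [0.8, -1.0, 0.9]
grip_width: 0.0849
grip_force: 0.0
```

>>> move_arm([
  [[8.5,2.5,-2.2,0,0,0,0],[8.5,2.5,-2.2,0,0,0,0],[8.5,2.5,-2.2,0,0,0,0],[8.5,2.5,-2.2,0,0,0,0],[8.5,2.5,-2.2,0,0,0,0]],
])

```text
time_s: 2.25
position: [0.4517, -0.1934, 0.2616]
tool_rot: [[0.947, 0.32, 0.001], [0.32, -0.947, -0.0], [0.0, 0.001, -1.0]]
force: [0.8, -0.3, 0.2]
grip_width: 0.0852
grip_force: 0.0
```

>>> move_arm([
  [[8.5,0,0,0,0,0,-7],[8.5,0,0,0,0,0,-7],[8.5,0,0,0,0,0,-7],[8.5,0,0,0,0,0,-7],[8.5,0,0,0,0,0,-7]],
])

```text
time_s: 2.67
position: [0.4512, -0.1947, 0.2614]
tool_rot: [[0.587, 0.809, 0.0], [0.809, -0.587, -0.0], [0.0, 0.0, -1.0]]
force: [0.3, -0.8, 0.5]
grip_width: 0.0848
grip_force: 0.0
```

>>> move_arm([
  [[8.5,0,0,0,0,0,-7],[8.5,0,0,0,0,0,-7],[8.5,0,0,0,0,0,-7],[8.5,0,0,0,0,0,-7],[8.5,0,0,0,0,0,-4]],
])

```text
time_s: 3.08
position: [0.4511, -0.1949, 0.2614]
tool_rot: [[0.07, 0.998, 0.0], [0.998, -0.07, -0.0], [-0.0, 0.0, -1.0]]
force: [-0.4, 0.3, -0.3]
grip_width: 0.0849
grip_force: 0.0
```

>>> move_arm([
  [[8.5,3.2,1.5,1,0,0,0],[8.5,3.2,1.5,1,0,0,0],[8.5,3.2,1.5,1,0,0,0],[8.5,3.2,1.5,1,0,0,0],[8.5,3.2,1.5,1,0,0,0]],
])

```text
time_s: 3.5
position: [0.5386, -0.0395, 0.2111]
tool_rot: [[0.076, 0.997, 0.001], [0.997, -0.076, -0.0], [-0.0, 0.001, -1.0]]
force: [0.3, -0.2, 0.8]
grip_width: 0.0852
grip_force: 0.0
```

>>> move_arm([
  [[7,0,0,2.5,0,0,0],[7,0,0,2.5,0,0,0],[7,0,0,2.0,0,0,0],[7,0,0,1,0,0,0],[7,0,0,0,0,0,0]],
])

```text
time_s: 3.92
position: [0.5363, -0.0405, 0.1287]
tool_rot: [[0.076, 0.997, -0.005], [0.997, -0.076, 0.001], [0.001, -0.005, -1.0]]
force: [-1.0, 0.5, 0.8]
grip_width: 0.0701
grip_force: 0.0
```

```bash
python3 - <<'E'
from h import *
save("scene","d.png",(180,140,280,215),6)
print(robot.sense()["position"])
E
```

```text
[ 0.53746452 -0.04094255  0.13065173]
```

View pics/d.png

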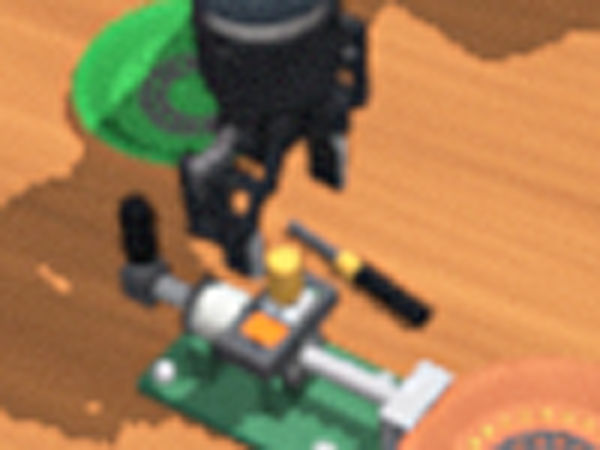

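The knob at (285,265) stands below and between the fingertips at (245,260) and (330,175), and the orange patch is bare. I'll descend and close.

>>> move_arm([
  [[7,0,0,1.5,0,0,0],[7,0,0,1.5,0,0,0],[7,0,0,1.0,0,0,0],[7,0,0,0,0,0,0],[7,0,0,0,0,0,0]],
])

```text
time_s: 4.38
position: [0.5384, -0.0412, 0.092]
tool_rot: [[0.076, 0.997, 0.001], [0.997, -0.076, -0.0], [-0.0, 0.001, -1.0]]
force: [-0.2, -0.3, 0.4]
grip_width: 0.0704
grip_force: 0.0
```

>>> move_arm([
  [[1.5,0,0,0,0,0,0],[1.5,0,0,0,0,0,0],[1.5,0,0,0,0,0,0],[1.5,0,0,0,0,0,0],[1.5,0,0,0,0,0,0]],
], grip_force=25)

```text
time_s: 4.8
position: [0.5386, -0.0411, 0.0921]
tool_rot: [[0.076, 0.997, 0.002], [0.997, -0.076, -0.0], [-0.0, 0.002, -1.0]]
force: [0.9, -0.2, 3.1]
grip_width: 0.0193
grip_force: 24.5
```

>>> move_arm([
  [[1.5,0,0,0,0,0,0],[1.5,0,0,0,0,0,0],[1.5,0,0,0,0,0,0],[1.5,0,0,0,0,0,0],[1.5,0,0,0,0,0,0]],
])

```text
time_s: 5.22
position: [0.5386, -0.0411, 0.0921]
tool_rot: [[0.076, 0.997, 0.001], [0.997, -0.076, -0.0], [-0.0, 0.001, -1.0]]
force: [-0.6, 0.4, 5.9]
grip_width: 0.0192
grip_force: 24.7
```

>>> move_arm([
  [[1.5,0,0.5,0,0,0,0],[1.5,0,0.5,0,0,0,0],[1.5,0,0.5,0,0,0,0],[1.5,0,0.3,0,0,0,0],[1.5,0,0,0,0,0,0]],
])

```text
time_s: 5.63
position: [0.5569, -0.0426, 0.0921]
tool_rot: [[0.076, 0.997, 0.001], [0.997, -0.076, -0.0], [-0.0, 0.001, -1.0]]
force: [0.0, 0.2, 4.7]
grip_width: 0.0186
grip_force: 24.7
```

>>> move_arm([
  [[1.5,0,0.2,0,0,0,0],[1.5,0,0.2,0,0,0,0],[1.5,0,0.1,0,0,0,0],[1.5,0,0,0,0,0,0],[1.5,0,0,0,0,0,0]],
])

```text
time_s: 6.05
position: [0.559, -0.0427, 0.092]
tool_rot: [[0.075, 0.997, -0.006], [0.997, -0.075, 0.0], [-0.0, -0.006, -1.0]]
force: [-11.0, -0.0, 14.6]
grip_width: 0.0188
grip_force: 25.7
```

The knob moved about 20 mm and then met a firm stop at 11 N. I'll release it and rise.

>>> move_arm([
  [[6,0,0,0,0,0,0],[6,0,0,0,0,0,0],[6,0,0,0,0,0,0],[6,0,0,-1,0,0,0],[6,0,0,-2,0,0,0]],
])

```text
time_s: 6.47
position: [0.5589, -0.0422, 0.1191]
tool_rot: [[0.076, 0.997, -0.006], [0.997, -0.076, 0.002], [0.001, -0.006, -1.0]]
force: [0.6, -0.3, -1.0]
grip_width: 0.06
grip_force: 0.0
```

>>> move_arm([
  [[6,0,0,-3,0,0,0],[6,-3,-1,-2,0,0,0],[6,-3,-1,0,0,0,0],[6,0,0,0,0,0,0],[6,0,0,0,0,0,0]],
])

```text
time_s: 6.88
position: [0.5364, -0.1022, 0.1722]
tool_rot: [[0.078, 0.997, 0.001], [0.997, -0.078, -0.0], [-0.0, 0.001, -1.0]]
force: [-0.5, 0.7, -0.3]
grip_width: 0.0597
grip_force: 0.0
```

```bash
python3 - <<'E'
from h import *
save("scene","e.png",(180,140,280,215),6)
save("top","e2.png",(255,165,335,225),7)
E
```

```text
(no output)
```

View pics/e.png

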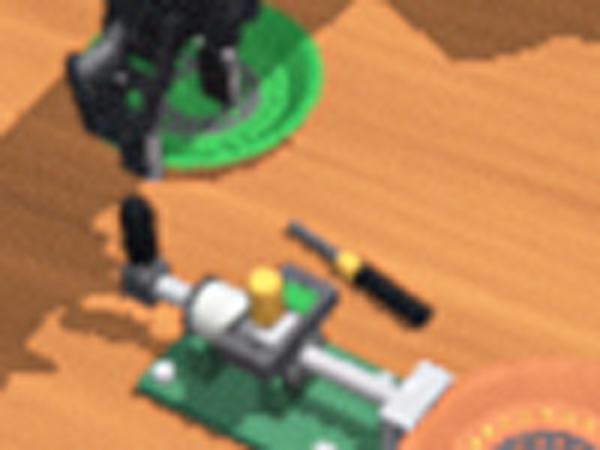

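The knob now covers the orange patch and bares the green one at (300,292). The grip at (140,230) is still at the shut position. I'll turn 90° to straddle the grip along the rod.

>>> move_arm([
  [[6,0,0,0,0,0,7],[6,0,0,0,0,0,7],[6,0,0,0,0,0,7],[6,0,0,0,0,0,7],[6,0,0,0,0,0,7]],
])

```text
time_s: 7.4
position: [0.5364, -0.0999, 0.1707]
tool_rot: [[0.637, 0.771, -0.001], [0.771, -0.637, 0.001], [-0.0, -0.001, -1.0]]
force: [-0.2, -0.1, -0.3]
grip_width: 0.0598
grip_force: 0.0
```

>>> move_arm([
  [[6,0,0,0,0,0,7],[6,0,0,0,0,0,7],[6,0,0,0,0,0,7],[6,0,0,0,0,0,7],[6,0,0,0,0,0,7]],
])

```text
time_s: 7.82
position: [0.5365, -0.0998, 0.1707]
tool_rot: [[0.964, 0.266, -0.001], [0.266, -0.964, 0.001], [-0.001, -0.001, -1.0]]
force: [0.1, -0.8, 0.5]
grip_width: 0.06
grip_force: 0.0
```

>>> move_arm([
  [[6,0,0,0,0,0,7],[6,0,0,0,0,0,7],[6,0,0,0,0,0,6],[6,0.7,3.5,2,0,0,0],[6,0,0,2,0,0,0]],
])

```text
time_s: 8.23
position: [0.5429, -0.1391, 0.1323]
tool_rot: [[0.997, -0.076, 0.004], [-0.076, -0.997, -0.003], [0.004, 0.003, -1.0]]
force: [0.2, -1.3, -0.8]
grip_width: 0.0596
grip_force: 0.0
```

```bash
python3 - <<'E'
from h import *
save("scene","f.png",(180,140,280,215),6)
s=robot.sense();print(s["position"],s["tool_rot"])
E
```

```text
[ 0.53911598 -0.13615744  0.12659139] [[ 0.99707032 -0.07629758 -0.00542775]
 [-0.0762849  -0.99708291  0.00250519]
 [-0.00560305 -0.00208379 -0.99998213]]
```

View pics/f.png

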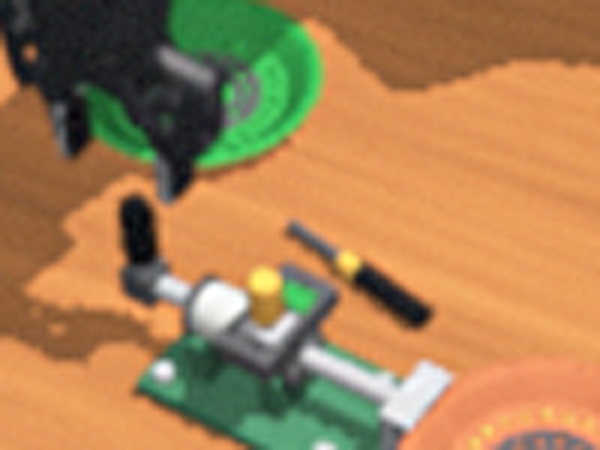

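The fingers at (68,140) and (172,190) straddle the grip top at (135,205) along the rod. I'll descend and close.

>>> move_arm([
  [[6,0.1,0.1,1.5,0,0,0],[6,0,0,1.5,0,0,0],[6,0,0,1.2,0,0,0],[6,0,0,0.9,0,0,0],[6,0,0,0,0,0,0]],
])

```text
time_s: 8.7
position: [0.5403, -0.1362, 0.078]
tool_rot: [[0.997, -0.075, -0.004], [-0.075, -0.997, 0.002], [-0.004, -0.002, -1.0]]
force: [0.2, 0.4, 0.0]
grip_width: 0.06
grip_force: 0.0
```

>>> move_arm([
  [[1.5,0,0,0,0,0,0],[1.5,0,0,0,0,0,0],[1.5,0,0,0,0,0,0],[1.5,0,0,0,0,0,0],[1.5,0,0,0,0,0,0]],
], grip_force=50)

```text
time_s: 9.12
position: [0.5424, -0.1394, 0.0818]
tool_rot: [[0.997, -0.075, 0.002], [-0.075, -0.997, -0.004], [0.002, 0.004, -1.0]]
force: [-1.4, -6.5, 0.6]
grip_width: 0.0205
grip_force: 48.8
```

>>> move_arm([
  [[1.5,0,0,0,0,0,0],[1.5,0,0,0,0,0,0],[1.5,0,0,0,0,0,0],[1.5,0,0,0,0,0,0],[1.5,0,0,0,0,0,0]],
])

```text
time_s: 9.53
position: [0.5424, -0.1395, 0.0818]
tool_rot: [[0.997, -0.076, 0.002], [-0.075, -0.997, -0.004], [0.002, 0.004, -1.0]]
force: [-1.8, -5.9, 1.1]
grip_width: 0.0198
grip_force: 48.8
```

The rod is held shut at TCP y = -0.1395. I'll draw it out gently.

>>> move_arm([
  [[1.5,0,0.5,0,0,0,0],[1.5,0,0.6,0,0,0,0],[1.5,0,0.6,0,0,0,0],[1.5,0,0.6,0,0,0,0],[1.5,0,0.6,0,0,0,0]],
])

```text
time_s: 9.95
position: [0.5403, -0.1655, 0.0816]
tool_rot: [[0.997, -0.076, 0.002], [-0.076, -0.997, 0.003], [0.001, -0.003, -1.0]]
force: [0.3, 8.4, 7.0]
grip_width: 0.0204
grip_force: 49.6
```

>>> move_arm([
  [[1.5,0,0.6,0,0,0,0],[1.5,0,0.5,0,0,0,0],[1.5,0,0.4,0,0,0,0],[1.5,0,0.2,0,0,0,0],[1.5,0,0,0,0,0,0]],
])

```text
time_s: 10.37
position: [0.539, -0.1821, 0.0816]
tool_rot: [[0.997, -0.076, 0.002], [-0.076, -0.997, 0.003], [0.001, -0.004, -1.0]]
force: [-0.4, 9.8, 7.2]
grip_width: 0.0199
grip_force: 49.6
```

>>> move_arm([
  [[1.5,0,0.2,0,0,0,0],[1.5,0,0.1,0,0,0,0],[1.5,0,0,0,0,0,0],[1.5,0,0,0,0,0,0],[1.5,0,0,0,0,0,0]],
])

```text
time_s: 10.78
position: [0.5388, -0.1846, 0.0816]
tool_rot: [[0.997, -0.076, 0.002], [-0.076, -0.997, 0.004], [0.001, -0.004, -1.0]]
force: [1.1, 10.2, 6.9]
grip_width: 0.0199
grip_force: 49.7
```

```bash
python3 - <<'E'
from h import *
save("scene","g.png",(180,140,280,215),8)
E
```

```text
(no output)
```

View pics/g.png

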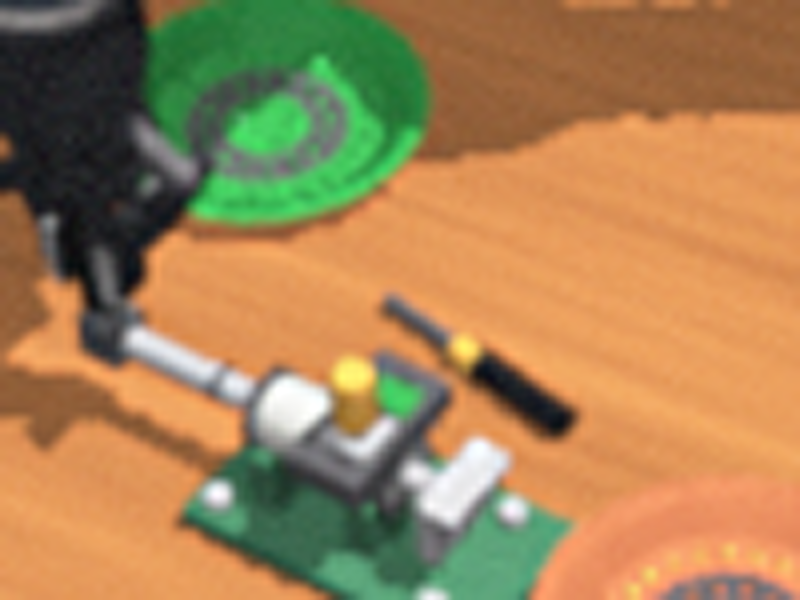

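The black ring is out at (228,385), but no red shows at the mouth (250,400). I'll compare the knuckle and jaw displacement with the hand travel.

```bash
python3 - <<'E'
from h import *
u=np.array([-.0736,-.9973,0]);P=np.array([.5602,.1296,0])
for z,x in((.055,.268),(.065,.087),(.05,.230),(.05,.236),(.05,.268)):
  for e in(0,.035,.04,.045): print(x,e,proj("scene",P+u*(x+e)+[0,0,z]).round(1),proj("top",P+u*(x+e)+[0,0,z]).round(1))
a=robot.capture("scene").astype(int);b=robot.capture("top").astype(int)
for y in range(183,194): print(y,[tuple(int(k) for k in a[y,x]) for x in range(202,215)])
cv2.imwrite("pics/k.png",cv2.resize(b[165:225,265:345,::-1].astype(np.uint8),None,fx=9,fy=9,interpolation=cv2.INTER_CUBIC))
E
```

```text
0.268 0 [203.4 184.8] [310.9 199.8]
0.268 0.035 [195.3 180.9] [321.4 200.9]
0.268 0.04 [194.2 180.4] [322.9 201. ]
0.268 0.045 [193.  179.8] [324.4 201.2]
0.087 0 [247.5 204.2] [256.8 194. ]
0.087 0.035 [238.6 199.9] [267.3 195. ]
0.087 0.04 [237.4 199.3] [268.8 195.1]
0.087 0.045 [236.1 198.7] [270.3 195.3]
0.23 0 [212.5 190.1] [299.4 199. ]
0.23 0.035 [204.3 186.2] [309.8 200. ]
0.23 0.04 [203.1 185.6] [311.3 200.2]
0.23 0.045 [201.9 185. ] [312.8 200.3]
0.236 0 [211.1 189.4] [301.2 199.2]
0.236 0.035 [202.9 185.5] [311.6 200.2]
0.236 0.04 [201.7 184.9] [313.1 200.4]
0.236 0.045 [200.5 184.4] [314.6 200.5]
0.268 0 [203.6 185.8] [310.7 200.1]
0.268 0.035 [195.5 181.9] [321.2 201.1]
0.268 0.04 [194.3 181.4] [322.7 201.3]
0.268 0.045 [193.2 180.8] [324.2 201.4]
183 [(223, 200, 189), (221, 172, 143), (218, 146, 95), (220, 141, 81), (223, 142, 80), (222, 140, 79), (225, 147, 87), (222, 144, 84), (224, 146, 86), (224, 147, 87), (223, 145, 86), (225, 148, 89), (223, 146, 86)]
184 [(228, 231, 234), (226, 219, 219), (223, 196, 188), (216, 167, 141), (216, 151, 110), (224, 145, 86), (223, 14
[... 1386 characters left out ...]
77, 179, 176), (238, 240, 236), (244, 245, 242)]
191 [(239, 163, 96), (241, 167, 97), (242, 169, 99), (243, 169, 99), (244, 168, 96), (241, 157, 87), (233, 150, 90), (218, 142, 94), (149, 105, 88), (119, 121, 124), (193, 195, 192), (234, 234, 232), (235, 235, 233)]
192 [(239, 164, 98), (241, 165, 98), (241, 166, 101), (240, 166, 96), (242, 171, 99), (243, 170, 99), (248, 168, 98), (238, 155, 90), (156, 108, 84), (119, 120, 124), (178, 180, 177), (213, 214, 207), (224, 225, 220)]
193 [(237, 158, 93), (238, 160, 93), (239, 163, 96), (239, 165, 97), (240, 165, 97), (242, 169, 100), (246, 170, 97), (234, 150, 91), (139, 98, 73), (101, 106, 107), (152, 156, 153), (184, 185, 179), (198, 198, 194)]
```

View pics/k.png

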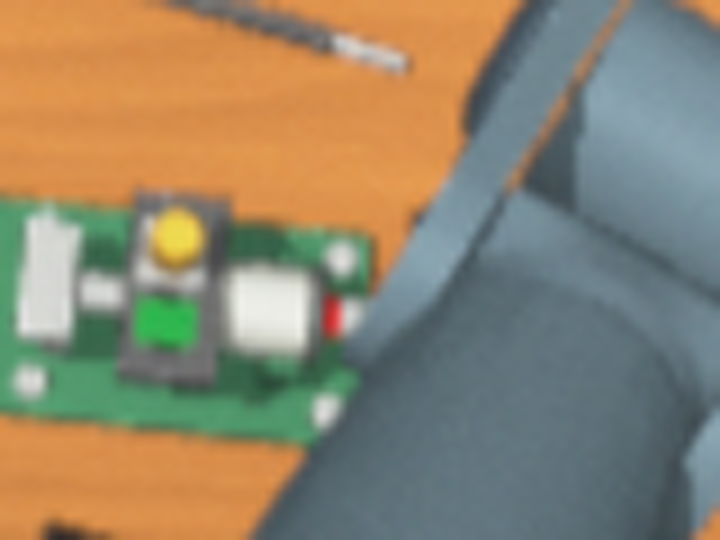

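The top view settles it. The full red ring, about 2 px or 6 mm wide, lies right at the barrel's mouth at (333,315), where the scene camera has it hidden behind the cap. The hand travelled 45 mm with a steady 10 N pull. The knob is open and the green patch is bare, so I'm handing in.

```bash
python3 -c "
from workcell import robot
s=robot.sense();print(s['position'],s['grip_force'],s['force']);print(robot.sign_off())"
```

```text
[ 0.53884145 -0.1845975   0.08163661] 49.65432803845033 [0.28229583 8.900676   7.28044168]
the job is handed in; nothing more can be done
None
```

The job is handed in, with no verdict shown: the lock knob is at its open stop, and the gripper still holds the jaw rod about 45 mm out, with the red ring just clear of the barrel's mouth.

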